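# Dispense a coffee ball into the mug with the joystick

## Robot

A 7-joint arm with a two-finger parallel gripper is mounted at the origin on a cart in front of the work surface, level with it; the furniture and walls round the work are solid. World frame = base frame: x ahead of the robot, y to its left, z up, the work surface at z = 0. Lengths are in m, angles in rad, forces in N, time in s.
With the tool pointing down it reaches from about 0.425 to 1.025 m from the base axis. Payload 9.4 kg.
Tool frame: the origin (TCP) lies midway between the tips of the shut fingers; the grasp point (between the pads) lies 19 mm behind it; y points along the fingers, x is the direction in which the jaws open and shut, and the axes are right-handed (so a half turn about y gives the same grasp; the last joint's range is limited). The gripper opens to 93 mm and grips with 3 to 60 N. Pads are 15 mm wide; open, the fingers measure 128 mm over their backs; the gripper's body (75 mm by 188 mm) begins 65 mm behind the grasp point.
Start: joints at [1.257, 0.599, -0.003, 1.599, 0.002, 0.943, -0.08], TCP at [0.17, -0.705, 0.219] pointing down, gripper open.
Joint ranges: [-2.57, 2.57], [-0.35, 1.97], [-1.29, 1.29], [0.11, 2.56], [-1.05, 4.19], [0.11, 1.86], [-2.63, 2.63]. Speed limits (rad/s): [2.22, 2.22, 3.01, 3.01, 3.14, 3.14, 3.14].

## Interface

Orientations are given as a unit quaternion [w, x, y, z].
In Python, from workcell import ctrl gives the robot as it stands. The module is installed in compiled form; this text tells all that it offers.
- The arm moves only by the tool drive_tool, never from a script. Its argument "deltas" is a list of rows, each an object of numbers: "gripper": the finger opening in cm, from 0 to 9.3; "x", "y", "z": the shift along the tool's x, y, z in cm; "turn": the turn about the tool's y in degrees. In form: [{"gripper": .., "x": .., "y": .., "z": .., "turn": ..}, ...]. A call has exactly 5 rows; each row is the pose to reach, as a shift and turn from the pose commanded when the call began, along the tool's axes at that moment; what a row does not reach only later rows make up. A row lasts 1/8 s, in which the tool goes at most 62.5 mm and 10.7 degrees, less where a joint would pass 70% of its speed; a pose out of reach is approached as far as the arm can. A call with a gripper value outside its range is refused whole. The fingers move at their own pace and stop on an object; the grip force is fixed at half the most. Time passes only in rows, so rows that repeat a pose let the fingers close, or fill a call up. It gives the time, the measured TCP pose, the force and the opening at its end, in the units of the state.
- ctrl.sense(): the state, without advancing time (a new reading comes with each control period).
- ctrl.snapshot(name): name is "side" or "top"; returns the picture (480x640x3 uint8, red, green, blue); there is no depth.
- ctrl.calibration(name): a dict with "fovy" (degrees; the focal length in pixels is half the picture's height over the tangent of half this angle, whatever the lens; pixels are square), "cx", "cy" (the principal point, pixels), "distortion" ([k1, k2, p1, p2, k3] as OpenCV has them; the pictures are not rectified), "R" (3x3) and "t" (3): a world point X has camera coordinates R X + t. Camera axes: x right, y down, z forward; pixel columns grow to the right and rows downward; lengths in m; the calibration is good to about 2 mm. A picture is of the moment at which its call begins. calibration takes no time and is no camera call.
- ctrl.hand_in(): hands the job in, once; it reports no verdict.
The state is a dict: "clock": time; "qpos": joint angles; "dq": joint speeds; "effort": joint torques, N m; "tool_pos": TCP position; "eef_rot": TCP orientation; "contact_force": force on the tool from outside, world axes, zero at the start; "wrist_torque": the same for the moment, N m; "grip_width": finger opening in m.
Only numpy, scipy, OpenCV 4.12 (cv2) and the standard library are available. Lean on these libraries where they do the work, as an engineer would, in place of code of your own. Each camera call takes 0.05 s, during which the arm holds its last target.

## Task

Stand the empty mug upright, centred on the round pad in front of the chute that holds the coffee ball, and let go of it. Then tilt the dispenser's joystick sideways towards that chute, hold it well over for at least one second until the ball has rolled into the mug, and let it spring back to its centre. Work the ball only with the joystick, keep the drum in its chute, and leave everything else where it stands.

Things in the scene. Friction and masses are not known exactly. Their poses are not given: they have to be found in the camera images.
- dispenser: Cream dispenser, fixed, 233 x 240 mm. Origin on the worktop midway between its two mug pads; x away from the robot, y to its left seen from the robot, z up; yaw within 0.2 rad. Tray 8 mm thick, x -0.05 to 0.183, carries the pads. Behind: body (y +-0.10, up to z 0.115) from x 0.108, and between two chutes the joystick console (y +-0.034, from x 0.125), top at z 0.175.
- chute_left_end (a point): Middle of the free front end of the left open steel chute, at its floor, 102 mm above the worktop, at x 0.054, y 0.065 in the dispenser's frame. The chute is 54 mm wide, its side walls stand 14 mm above its floor; it rises backwards at 20 degrees to z 0.172 at x 0.172. Axes as the dispenser's.
- chute_right_end (a point): The same for the right chute, at y -0.065.
- shutter (a joint): Slide of the dark steel shutter blade (z 0.129 to 0.165 in the dispenser's frame, at x 0.118) that crosses both chutes and holds back what lies in them, m: 0 closed; positive moves it to the right and opens the left chute, negative opens the right one; 0.125 m per rad of the stick sideways. A chute is open from about 0.035 m (stick at 0.28 rad); it closes as the stick is centred.
- pad_left (a point): Centre of the top face of the left (+y) round rubber mug pad, 92 mm across, 12 mm above the worktop, in front of and below the left chute's end. A mug centred here catches what leaves the left chute. Axes as the dispenser's.
- pad_right (a point): The same for the right (-y) pad and chute.
- stick_grip (a point): Middle of the joystick's black handle, a round upright grip 28 mm thick and 58 mm long (its top 25 mm above this point, its lower end 33 mm below; thin shaft under it). The stick tilts about a pivot 75 mm below this point, which lies at x 0.150, y 0, z 0.178 in the dispenser's frame.
- stick_side (a joint): Sideways tilt of the joystick, rad: 0 centred, positive towards the dispenser's left (+y) chute, negative towards the right; stops at +-0.42. A spring (about 5 N at the handle for full tilt) centres it when let go. The stick moves the shutter directly and is damped by it, so it returns in about a second: tilting left opens the left chute alone, tilting right the right one. Well over means beyond 0.3.
- stick_fore (a joint): Forward (+, away from the robot) and backward tilt of the same joystick, rad, stops at +-0.42, same spring; it works nothing.
- mug: Stoneware mug, empty, glazed in white, grey and black bands, 78 mm across and 74 mm high, loose, 0.26 kg. Origin at its underside; its round part's axis stands 15 mm from the origin along its +y, the handle points along its -y (to 54 mm from the origin). The rim wall is 7 to 10 mm thick and can be pinched to lift it; inner floor 6 mm up.
- mug_base (a point): Centre of the mug's round underside.
- coffee_ball_center (a point): Centre of the dark brown pressed coffee ball, 38 mm across, 30 g, lying in one of the two chutes behind the shutter (which one varies).
- drum_center (a point): Centre of the dark brown pressed coffee drum, a short cylinder 38 mm across and 36 mm long lying crosswise in the other chute; it must stay there.
- coffee_ball: The coffee ball itself (its origin turns as it rolls; use its centre).
- pasta: Bystander: glass jar of pasta with a wooden lid, 86 mm across, 188 mm high, origin under its centre, right of the dispenser's back.
- jar: Bystander: small glass jar with a grey lid, 58 mm across, 85 mm high, origin under its centre, left of the dispenser.
- oats: Bystander: glass jar of oats with a wooden lid, 69 mm across, 98 mm high, origin under its centre, left of the dispenser's back.
Not all that is in view belongs to the job. Leave any purple look-alike of the mug alone. Leave any yellow look-alike of the coffee_ball alone.

How it is judged:
On the way, in this order (a step that is already met when the one before it is completed fails the run):
1. the mug stands upright and released on the pad of the chute that holds the ball, centred within 18 mm (((y of coffee_ball_center in the frame of dispenser above 0 m and horizontal distance between mug_base and pad_left below 0.018 m) or (y of coffee_ball_center in the frame of dispenser below 0 m and horizontal distance between mug_base and pad_right below 0.018 m)) and height (world z) of mug_base below 0.018 m and linear speed of mug below 0.02 m/s and angle between mug's own z axis and vertical below 0.1 rad and contact force between the fingers and mug below 0.1 N), for 0.2 s.
2. the joystick is held over towards that side by more than 0.25 rad for 0.8 s (((horizontal distance between mug_base and pad_left below 0.03 m and value of joint stick_side above 0.25 rad) or (horizontal distance between mug_base and pad_right below 0.03 m and value of joint stick_side below -0.25 rad))), for 0.8 s.
At the end, for the whole second after the job is handed in: The coffee ball lies inside the mug, at its bottom; the mug stands upright and still on its pad, within 30 mm of the pad's centre; the joystick is back within 0.06 rad of its centre both ways; the drum is still in its chute, within 20 mm of where it lay (horizontal distance between coffee_ball_center and mug_base below 0.025 m and z of coffee_ball_center in the frame of mug between 0.015 and 0.05 m and (horizontal distance between mug_base and pad_left below 0.03 m or horizontal distance between mug_base and pad_right below 0.03 m) and height (world z) of mug_base below 0.018 m and linear speed of mug below 0.02 m/s and angle between mug's own z axis and vertical below 0.1 rad and value of joint stick_side between -0.06 and 0.06 rad and value of joint stick_fore between -0.06 and 0.06 rad and distance of drum_center from where it was at the start of the episode below 0.02 m); the robot touches nothing.
It fails at once if the robot's fingers touch the coffee ball (contact force between the fingers and coffee_ball above 0.5 N).
It fails at once if a bystander jar is moved by more than 30 mm (distance of any of pasta, jar, oats from where it was at the start of the episode above 0.03 m).
It also fails if it takes over 51 s, if anything falls off the work surface, if the arm or the gripper's body presses on something with over 40 N, if the wrist force passes 120 N, or if a joint passes its speed limit or range.

## Working session

There is one attempt and no reset: what is moved stays moved. The work goes in short steps, Python scripts to look and compute and a tool call to move; the robot and the scene stay as the last step left them, time stands still between calls to the robot, and variables do not carry over. Pictures are saved under pics/ and viewed, and the job is handed in when it is done.

Besides the shell and the picture viewer there is one more tool, called by a JSON object that holds its "api" and its "payload", one argument or row to a line. drive_tool: Moves the arm, as the interface text tells. Its arguments: {"type":"object","properties":{"deltas":{"type":"array"}},"required":["deltas"]}

```bash
mkdir -p pics
python3 - <<'E'
from workcell import ctrl
import cv2
s=ctrl.sense(); print({k:(v if not hasattr(v,'tolist') else [round(x,4) for x in v.tolist()]) for k,v in s.items()})
for n in("side","top"):
    c=ctrl.calibration(n); print(n,c)
    cv2.imwrite(f"pics/{n}0.png",cv2.cvtColor(ctrl.snapshot(n),cv2.COLOR_RGB2BGR))
E
```

```text
{'clock': 0.0, 'qpos': [1.2573, 0.6001, -0.0025, 1.6001, 0.0018, 0.9429, -0.0798], 'dq': [0.0019, 0.0012, -0.0008, -0.0005, 0.0013, 0.0004, 0.001], 'effort': [0.0003, -76.5079, 1.4977, -25.2356, -0.0524, 0.0171, 0.0002], 'tool_pos': [0.17, -0.7043, 0.2178], 'eef_rot': [0.5559, -0.5553, 0.4379, -0.437], 'contact_force': [0.4177, -1.6448, 0.0321], 'wrist_torque': [-0.0477, -0.0236, 0.0007], 'grip_width': 0.0932462580871324}
side {'fovy': 56.71681976268455, 'cx': 323.61005314947084, 'cy': 241.94215368586563, 'distortion': array([0.00044819, 0.        , 0.        , 0.        , 0.        ]), 'R': array([[ 0.99327707, -0.11572972, -0.00270193],
       [-0.06948304, -0.57736087, -0.81352721],
       [ 0.09258928,  0.80824566, -0.58152057]]), 't': array([-0.42889685,  0.32117344,  0.88310617])}
top {'fovy': 56.19713429714577, 'cx': 317.51899584192597, 'cy': 239.08869777689569, 'distortion': array([0.02264859, 0.        , 0.        , 0.        , 0.        ]), 'R': array([[ 6.89434455e-04, -9.99985183e-01,  5.39994594e-03],
       [-9.98515942e-01, -9.82460131e-04, -5.44513375e-02],
       [ 5.44558359e-02, -5.35439148e-03, -9.98501824e-01]]), 't': array([0.23964407, 0.45496721, 1.14221588])}
```

View pics/side0.png

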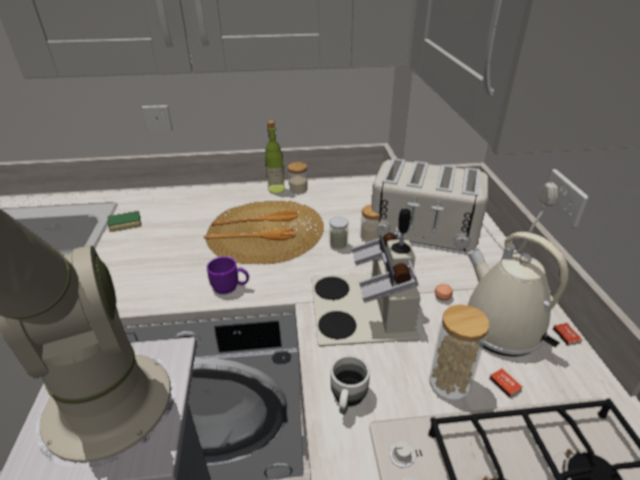

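View pics/top0.png

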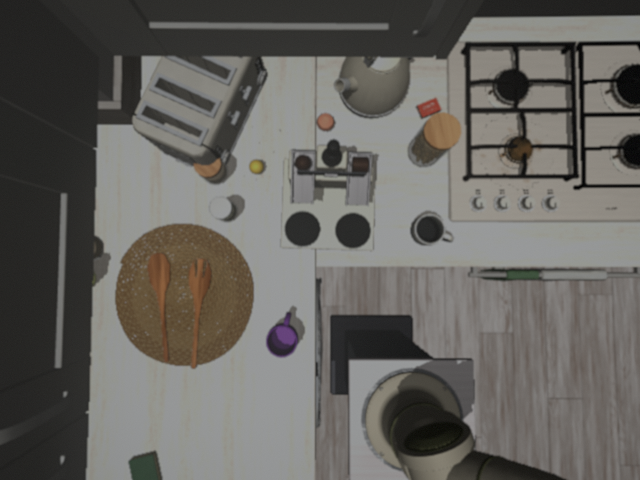

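Run:
```python
import cv2
t=cv2.imread('pics/top0.png')[130:260,270:470]; cv2.imwrite('pics/topc.png',cv2.resize(cv2.convertScaleAbs(t,alpha=1.6,beta=20),None,fx=4,fy=4,interpolation=cv2.INTER_CUBIC))
t=cv2.imread('pics/side0.png')[200:420,300:500]; cv2.imwrite('pics/sidec.png',cv2.resize(cv2.convertScaleAbs(t,alpha=1.5,beta=20),None,fx=2.7,fy=2.7,interpolation=cv2.INTER_CUBIC))
```

```text
(no output)
```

View pics/topc.png

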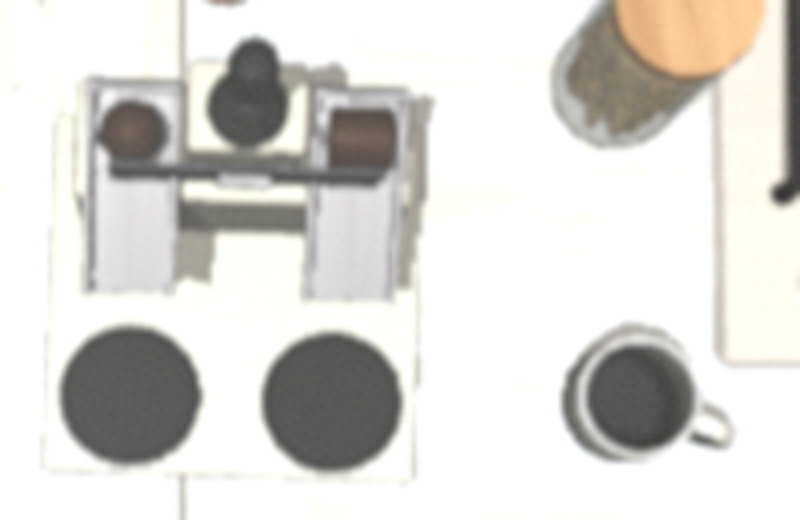

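View pics/sidec.png

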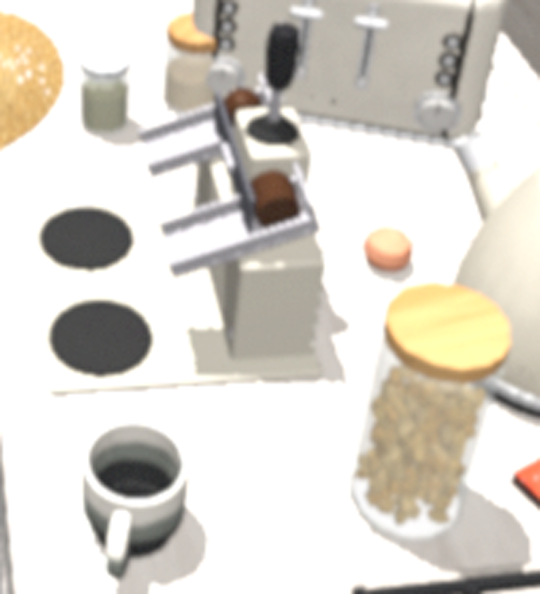

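```bash
cat > h.py <<'E'
import numpy as np,cv2
from workcell import ctrl
def K(c):
    f=240/np.tan(np.radians(c['fovy'])/2); return np.array([[f,0,c['cx']],[0,f,c['cy']],[0,0,1]])
def ray(n,uv):
    c=ctrl.calibration(n); p=cv2.undistortPoints(np.array([[uv]],float),K(c),c['distortion'])[0,0]
    R=c['R']; return -R.T@c['t'], R.T@np.array([p[0],p[1],1.])
def plane(n,uv,z):
    o,d=ray(n,uv); return o+d*(z-o[2])/d[2]
def proj(n,X):
    c=ctrl.calibration(n); return cv2.projectPoints(np.array([X],float),cv2.Rodrigues(c['R'])[0],c['t'],K(c),c['distortion'])[0][0,0]
def tri(a,b):
    A=[];B=[]
    for n,uv in(("side",a),("top",b)):
        o,d=ray(n,uv); d=d/np.linalg.norm(d); P=np.eye(3)-np.outer(d,d); A.append(P);B.append(P@o)
    A=np.vstack(A);B=np.hstack(B); X,r,*_=np.linalg.lstsq(A,B,rcond=None); return X,r
E
python3 - <<'E'
from h import *
np.set_printoptions(precision=4,suppress=True)
for n in("top","side"):
    g=cv2.imread(f'pics/{n}0.png'); gray=cv2.cvtColor(g,cv2.COLOR_BGR2GRAY)
    for thr in (60,45,80):
        m=(gray<thr).astype(np.uint8)
        nn,l,st,ce=cv2.connectedComponentsWithStats(m)
        for i in range(1,nn):
            x,y,w,h,a=st[i]
            if 200<a<3000 and (n=='top' and 270<x<460 and 150<y<300 or n=='side' and 300<x<420 and 250<y<420):
                print(n,thr,st[i],ce[i],plane(n,ce[i],0.012))
E
```

```text
top 60 [294 156  75  20 622] [333.6013 166.6206] [0.6426 0.1985 0.012 ]
top 60 [286 212  34  33 866] [302.1501 228.3591] [0.4823 0.2795 0.012 ]
top 60 [336 214  34  33 870] [352.5851 230.108 ] [0.478  0.1499 0.012 ]
top 60 [417 217  26  25 503] [429.4175 228.992 ] [ 0.481  -0.0475  0.012 ]
top 45 [286 213  33  32 603] [303.3582 227.6119] [0.4843 0.2764 0.012 ]
top 45 [337 214  32  32 809] [352.5723 230.0692] [0.4781 0.1499 0.012 ]
top 45 [418 217  23  25 441] [429.0068 229.2086] [ 0.4805 -0.0464  0.012 ]
top 80 [314 180  33   9 210] [328.9714 184.0095] [0.5973 0.2105 0.012 ]
top 80 [285 212  35  34 923] [302.065  228.3792] [0.4823 0.2798 0.012 ]
top 80 [336 213  34  35 922] [352.4588 230.0922] [0.478  0.1502 0.012 ]
top 80 [417 216  26  27 545] [429.5229 228.9615] [ 0.4811 -0.0478  0.012 ]
top 80 [316 279   6  88 235] [319.034  314.8383] [0.2619 0.236  0.012 ]
side 60 [386 262  25  22 345] [398.5942 272.9942] [0.6709 0.3144 0.012 ]
side 60 [316 278  32  21 544] [331.5276 288.0037] [0.4845 0.2758 0.012 ]
side 60 [319 312  37  27 748] [336.8824 324.7968] [0.4801 0.1463 0.012 ]
side 60 [335 368  29  16 350] [349.4543 375.3343] [0.486  0.0016 0.012 ]
side 45 [387 263  23  20 279] [399.1183 273.5233] [0.6717 0.3121 0.012 ]
side 45 [316 278  32  21 507] [331.5878 287.9112] [0.4847 0.2762 0.012 ]
side 45 [320 313  35  25 698] [336.8968 324.8424] [0.4801 0.1462 0.012 ]
side 45 [336 370  28  13 269] [349.3123 376.1487] [ 0.4854 -0.0004  0.012 ]
side 80 [315 277  34  23 578] [331.5554 287.9896] [0.4846 0.2759 0.012 ]
side 80 [319 312  37  27 782] [336.835  324.7864] [0.48   0.1464 0.012 ]
side 80 [334 364  32  20 493] [349.5132 373.4503] [0.4869 0.0063 0.012 ]
side 80 [340 387  28  27 230] [354.6913 399.7826] [ 0.4867 -0.0572  0.012 ]
```

Run:
```python
from h import *
from scipy.spatial.transform import Rotation as Ro
np.set_printoptions(precision=4,suppress=True)
s=ctrl.sense(); q=s['eef_rot']; print("tool axes cols\n",Ro.from_quat([*q[1:],q[0]]).as_matrix())
L=(plane("top",(302.1,228.37),.012)+plane("side",(331.55,288.),.012))/2
Rr=(plane("top",(352.5,230.1),.012)+plane("side",(336.85,324.8),.012))/2
O=(L+Rr)/2; yv=(L-Rr)[:2]; print(L,Rr,np.linalg.norm(yv)); yv/=np.linalg.norm(yv); xv=np.array([yv[1],-yv[0]]); print(O,xv,"yaw",np.arctan2(xv[1],xv[0]))
def D(x,y,z): return np.r_[O[:2]+x*xv+y*yv,z]
for nm,p in dict(grip=(.15,0,.253),griplow=(.15,0,.178),pivtop=(.15,0,.278),cl=(.054,.065,.102),cr=(.054,-.065,.102)).items():
    print(nm,D(*p),"side",proj("side",D(*p)),"top",proj("top",D(*p)))
# mug: bright ring in top view
g=cv2.imread('pics/top0.png');gray=cv2.cvtColor(g,cv2.COLOR_BGR2GRAY)
print(gray[210:250:2,408:458:2])
for z in(.074,):
  print("rim top",plane("top",(429.5,229.2),z),"side",plane("side",(350.7,370.4),z)); print("handle tip",plane("top",(451,237.5),.045))
print("pasta",plane("side",(452,385),0),"px dia",[plane("top",(413,228),.074),plane("top",(445,228),.074)])
```

```text
tool axes cols
 [[ 0.2346 -0.0004  0.9721]
 [-0.9721  0.0014  0.2346]
 [-0.0014 -1.     -0.0001]]
[0.4834 0.2777 0.012 ] [0.479  0.1482 0.012 ] 0.12959483418892664
[0.4812 0.213  0.012 ] [ 0.9994 -0.0341] yaw -0.03407676785449783
grip [0.6311 0.2079 0.253 ] side [403.6479 219.5257] top [333.8883 146.843 ]
griplow [0.6311 0.2079 0.178 ] side [400.2675 247.4645] top [332.4744 155.6232]
pivtop [0.6311 0.2079 0.278 ] side [404.8439 209.6413] top [334.4122 143.5896]
cl [0.5374 0.2761 0.102 ] side [353.0654 258.7434] top [302.5609 202.2804]
cr [0.533  0.1462 0.102 ] side [360.9693 294.3158] top [357.2326 204.2057]
[[153 153 153 154 153 154 154 153 145 131 131 136 148 150 154 153 153 152
  153 154 126 117 145 147 148]
 [152 153 152 153 153 153 147 127 105  96 100 102 107 112 135 153 153 153
  154 154 126 114 142 148 146]
 [153 153 153 154 153 138 112  96 110 116 127 127 122 115 111 131 151 153
  153 153 126 114 142 147 147]
 [152 153 153 154 133  92  92 117 109  81  76  78  81 100 119 118 128 151
  153 153 125 114 142 148 148]
 [153 154 155 132  82  92 108  67  43  35  34  35  44  50  70 11
[... 1127 characters left out ...]
4  36  34  31  31  35  60 108 140 116
   77  61  78 103 118 150 153]
 [153 153 154 145 102  69  75 106 109  97  77  69  82 105 132 148 152 153
  148 136 125 123 141 153 153]
 [154 153 153 154 150 134 103  83  88 105 115 119 132 141 148 151 153 152
  154 154 154 155 154 153 153]
 [153 153 154 152 153 155 150 147 145 146 145 145 149 153 154 153 153 153
  153 153 153 153 153 153 153]
 [153 153 153 153 153 154 153 154 153 154 153 153 154 152 154 153 153 153
  153 153 154 152 154 151 153]]
rim top [ 0.4757 -0.0319  0.074 ] side [ 0.4805 -0.0345  0.074 ]
handle tip [ 0.4572 -0.0925  0.045 ]
pasta [ 0.6938 -0.038   0.    ] px dia [array([0.4786, 0.0082, 0.074 ]), array([ 0.4787, -0.0695,  0.074 ])]
```

Run:
```python
import cv2
t=cv2.imread('pics/top0.png')[205:255,400:465]; cv2.imwrite('pics/mt.png',cv2.resize(t,None,fx=11,fy=11,interpolation=cv2.INTER_CUBIC))
t=cv2.imread('pics/side0.png')[350:420,320:385]; cv2.imwrite('pics/ms.png',cv2.resize(t,None,fx=8,fy=8,interpolation=cv2.INTER_CUBIC))
```

```text
(no output)
```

View pics/mt.png

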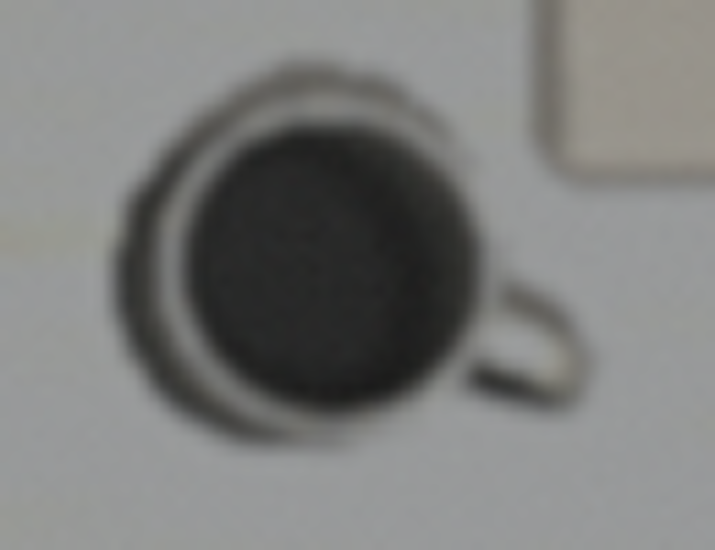

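View pics/ms.png

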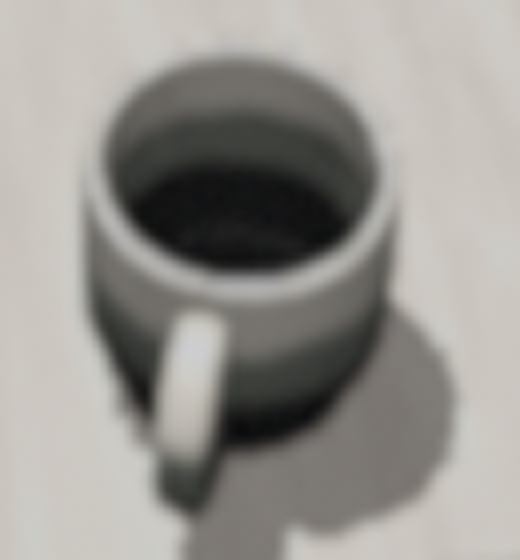

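Add to h.py:
```python
from scipy.spatial.transform import Rotation as Ro
np.set_printoptions(precision=4,suppress=True)
def go(t=None,jaw=None):
    s=ctrl.sense(); q=s['eef_rot']; M=Ro.from_quat([*q[1:],q[0]]).as_matrix(); p=np.array(s['tool_pos'])
    a=np.degrees(np.arctan2(M[1,0],M[0,0]))
    print("t",s['clock'],"pos",p,"jaw",round(a,2),"down",M[:,1],"F",np.array(s['contact_force']),"w",round(s['grip_width'],4),"q7",round(s['qpos'][6],2))
    if t is not None: print("delta cm (tool xyz):",(M.T@(np.array(t)-p)*100).round(2), "turn", None if jaw is None else round(a-jaw,1))
```

```text
(no output)
```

{"api": "drive_tool", "payload": {
  "deltas": [
    {"gripper":9.3,"x":-4.7,"y":0,"z":3.7,"turn":-5.4},
    {"gripper":9.3,"x":-9.4,"y":0,"z":7.4,"turn":-10.8},
    {"gripper":9.3,"x":-14.1,"y":0,"z":11.1,"turn":-16.2},
    {"gripper":9.3,"x":-18.8,"y":0,"z":14.8,"turn":-21.6},
    {"gripper":9.3,"x":-23.5,"y":0,"z":18.5,"turn":-27}
  ]
}}

```text
clock: 0.72
tool_pos: [0.2953, -0.431, 0.2185]
eef_rot: [0.643, -0.643, 0.295, -0.295]
contact_force: [1.4, 0.3, -0.6]
grip_width: 0.0928
```

```bash
python3 -c "
from h import *
go((.4775,-.034,.2),-49)"
```

```text
t 0.725 pos [ 0.2953 -0.431   0.2185] jaw -49.25 down [-0.      0.0001 -1.    ] F [ 1.4496  0.2647 -0.6353] w 0.0928 q7 -0.09
delta cm (tool xyz): [-18.18   1.86  39.72] turn -0.3
```

{"api": "drive_tool", "payload": {
  "deltas": [
    {"gripper":9.3,"x":-2.5,"y":0,"z":5.45,"turn":0},
    {"gripper":9.3,"x":-5,"y":0,"z":10.9,"turn":0},
    {"gripper":9.3,"x":-7.5,"y":0,"z":16.4,"turn":0},
    {"gripper":9.3,"x":-10,"y":0,"z":21.8,"turn":0},
    {"gripper":9.3,"x":-12.5,"y":0,"z":27.3,"turn":0}
  ]
}}

```text
clock: 1.35
tool_pos: [0.4213, -0.1587, 0.2186]
eef_rot: [-0.642, 0.642, -0.296, 0.296]
contact_force: [1.5, -1.5, -0.1]
grip_width: 0.0929
```

```bash
python3 -c "
from h import *
go((.4775,-.034,.13),-49)"
```

```text
t 1.35 pos [ 0.4213 -0.1587  0.2186] jaw -49.45 down [ 0.0001 -0.0002 -1.    ] F [ 1.4675 -1.5216 -0.1096] w 0.0929 q7 -0.75
delta cm (tool xyz): [-5.83  8.86 12.38] turn -0.5
```

{"api": "drive_tool", "payload": {
  "deltas": [
    {"gripper":9.3,"x":-2,"y":1,"z":4.2,"turn":0},
    {"gripper":9.3,"x":-4,"y":3,"z":8.4,"turn":0},
    {"gripper":9.3,"x":-5.8,"y":6,"z":12.3,"turn":0},
    {"gripper":9.3,"x":-5.8,"y":8.5,"z":12.3,"turn":0},
    {"gripper":9.3,"x":-5.8,"y":8.5,"z":12.3,"turn":0}
  ]
}}

```text
clock: 1.98
tool_pos: [0.4754, -0.0359, 0.1322]
eef_rot: [-0.642, 0.643, -0.296, 0.294]
contact_force: [-0.4, 0.7, -0.1]
grip_width: 0.0929
```

```bash
python3 -c "
from h import *
go((.4775,-.034,.036),-49)
for n in('side','top'):
    g=cv2.cvtColor(ctrl.snapshot(n),cv2.COLOR_RGB2BGR); cv2.imwrite(f'pics/a_{n}.png',g)
s=cv2.imread('pics/a_side.png')[300:420,280:440];t=cv2.imread('pics/a_top.png')[170:290,350:510]
cv2.imwrite('pics/a.png',cv2.resize(np.hstack([s,t]),None,fx=2.5,fy=2.5))
print(proj('top',ctrl.sense()['tool_pos']),proj('side',ctrl.sense()['tool_pos']))
"
```

```text
t 1.975 pos [ 0.4754 -0.0359  0.1322] jaw -49.35 down [-0.004 -0.    -1.   ] F [-0.3594  0.7417 -0.0878] w 0.0929 q7 -1.13
delta cm (tool xyz): [0.02 9.62 0.31] turn -0.3
[438.2584 226.919 ] [349.7461 350.6353]
```

View pics/a.png

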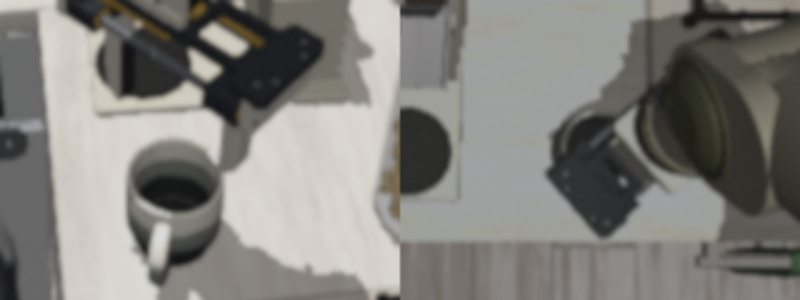

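```bash
python3 -c "
from h import *
s=cv2.imread('pics/a_side.png')[150:420,200:500];cv2.imwrite('pics/b.png',cv2.resize(s,None,fx=2,fy=2))
t=cv2.imread('pics/a_top.png')[170:290,370:530];cv2.imwrite('pics/bt.png',cv2.convertScaleAbs(cv2.resize(t,None,fx=5,fy=5),alpha=1.6))
c=ctrl.sense()['tool_pos'];
for r in(.0465,.064,-.0465,-.064):
  p=np.array(c)+r*np.array([np.cos(np.radians(-49.35)),np.sin(np.radians(-49.35)),0]); print(p,(proj('side',p)-[200,150])*2,(proj('top',p)-[370,170])*5,(proj('side',p+[0,0,.09])-[200,150])*2)
"
```

```text
[ 0.5067 -0.072   0.1339] [339.4624 428.7716] [417.224  219.0206] [345.6792 358.2483]
[ 0.5181 -0.0853  0.1339] [355.184  439.5888] [445.7662 194.3823] [362.6068 368.906 ]
[ 0.4461 -0.0015  0.1339] [261.9539 375.4433] [265.2114 350.339 ] [262.6534 305.9759]
[0.4347 0.0118 0.1339] [248.4115 366.1259] [236.5361 375.1291] [248.2197 296.8887]
```

View pics/b.png

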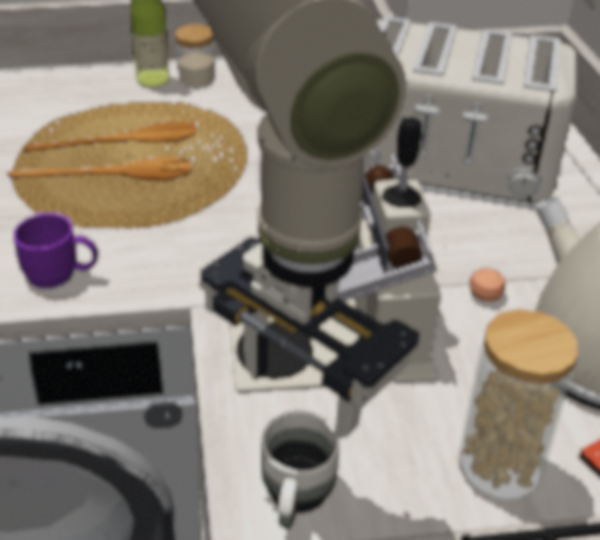

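View pics/bt.png

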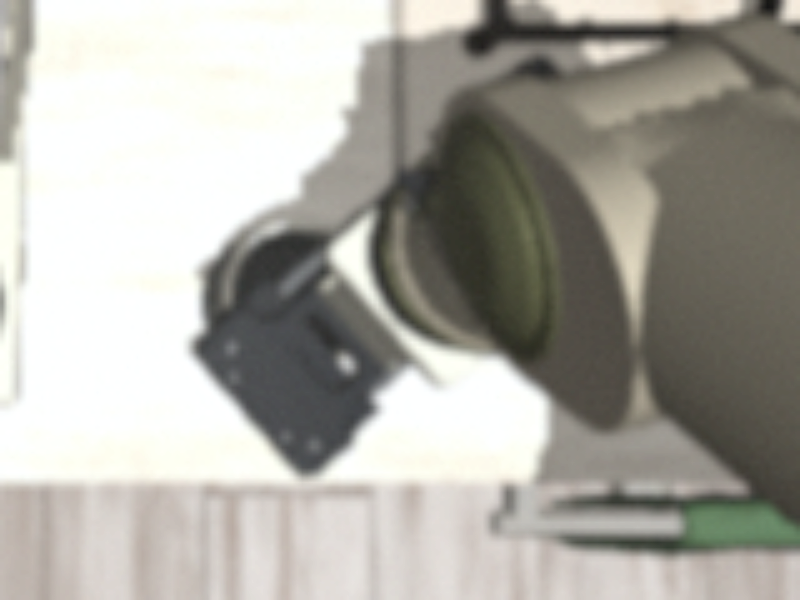

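{"api": "drive_tool", "payload": {
  "deltas": [
    {"gripper":9.3,"x":0,"y":3,"z":0.2,"turn":0},
    {"gripper":9.3,"x":0,"y":6,"z":0.2,"turn":0},
    {"gripper":9.3,"x":0,"y":8.5,"z":0.2,"turn":0},
    {"gripper":9.3,"x":0,"y":9.6,"z":0.2,"turn":0},
    {"gripper":9.3,"x":0,"y":9.6,"z":0.2,"turn":0}
  ]
}}

```text
clock: 2.7
tool_pos: [0.4783, -0.0355, 0.0379]
eef_rot: [-0.642, 0.642, -0.296, 0.296]
contact_force: [-0.7, 0.9, -1.3]
grip_width: 0.093
```

{"api": "drive_tool", "payload": {
  "deltas": [
    {"gripper":6,"x":0,"y":0,"z":0,"turn":0},
    {"gripper":6,"x":0,"y":0,"z":0,"turn":0},
    {"gripper":6,"x":0,"y":0,"z":0,"turn":0},
    {"gripper":6,"x":0,"y":0,"z":0,"turn":0},
    {"gripper":6,"x":0,"y":0,"z":0,"turn":0}
  ]
}}

```text
clock: 3.32
tool_pos: [0.4783, -0.035, 0.0384]
eef_rot: [0.642, -0.642, 0.295, -0.296]
contact_force: [-0.8, 0.4, 8.3]
grip_width: 0.0765
```

```bash
python3 -c "
from h import *
go()
g=cv2.cvtColor(ctrl.snapshot('side'),cv2.COLOR_RGB2BGR)
cv2.imwrite('pics/c.png',cv2.resize(g[270:430,260:460],None,fx=3,fy=3))
"
```

```text
t 3.325 pos [ 0.4783 -0.035   0.0384] jaw -49.44 down [ 0.001 -0.    -1.   ] F [-0.8204  0.3774  8.2522] w 0.0765 q7 -1.2
```

View pics/c.png

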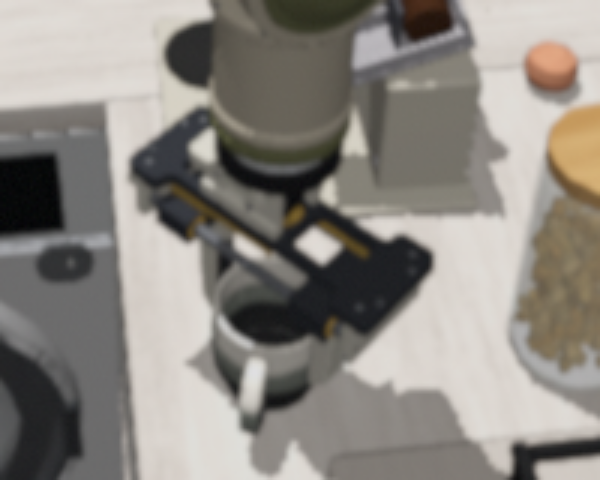

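{"api": "drive_tool", "payload": {
  "deltas": [
    {"gripper":6,"x":0,"y":-1,"z":0,"turn":0},
    {"gripper":6,"x":0,"y":-3,"z":0,"turn":0},
    {"gripper":6,"x":0,"y":-5.5,"z":0,"turn":0},
    {"gripper":6,"x":0,"y":-8,"z":0,"turn":0},
    {"gripper":6,"x":0,"y":-8,"z":0,"turn":0}
  ]
}}

```text
clock: 4.0
tool_pos: [0.4789, -0.0353, 0.1193]
eef_rot: [0.643, -0.642, 0.295, -0.297]
contact_force: [-0.2, -1.3, -3.5]
grip_width: 0.0766
```

```bash
python3 -c "
from h import *
go((.4834,.2777,.12),-91.95)
g=cv2.cvtColor(ctrl.snapshot('side'),cv2.COLOR_RGB2BGR)
cv2.imwrite('pics/d.png',cv2.resize(g[230:430,260:460],None,fx=3,fy=3))
"
```

```text
t 4.0 pos [ 0.4789 -0.0353  0.1193] jaw -49.46 down [ 0.0035 -0.0001 -1.    ] F [-0.2027 -1.3322 -3.5194] w 0.0766 q7 -1.15
delta cm (tool xyz): [-23.5   -0.07  20.69] turn 42.5
```

View pics/d.png

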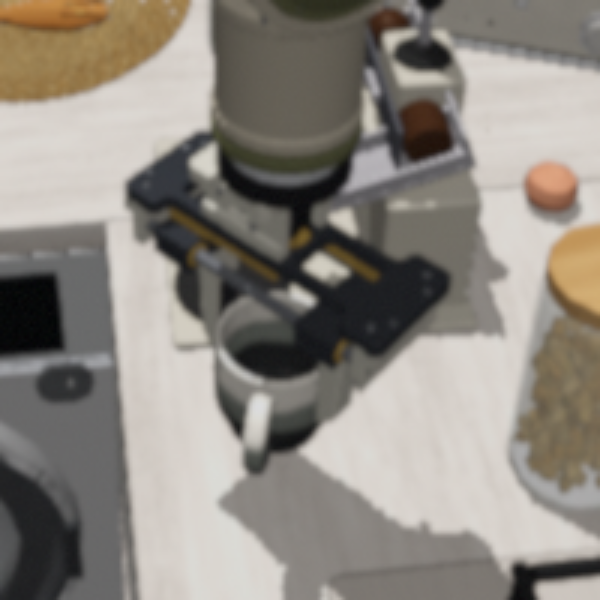

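{"api": "drive_tool", "payload": {
  "deltas": [
    {"gripper":6,"x":-1,"y":0,"z":0.9,"turn":8.5},
    {"gripper":6,"x":-2.5,"y":0,"z":2.2,"turn":17},
    {"gripper":6,"x":-4.5,"y":0,"z":4,"turn":25.5},
    {"gripper":6,"x":-6.8,"y":0,"z":6,"turn":34},
    {"gripper":6,"x":-9,"y":0,"z":8,"turn":42.5}
  ]
}}

```text
clock: 4.68
tool_pos: [0.4797, 0.086, 0.1164]
eef_rot: [0.49, -0.491, 0.51, -0.509]
contact_force: [0.1, 0.2, -2.3]
grip_width: 0.0766
```

```bash
python3 -c "
from h import *
go((.4834,.2777,.1),-91.95)
"
```

```text
t 4.675 pos [0.4797 0.086  0.1164] jaw -92.21 down [-0.0017 -0.001  -1.    ] F [ 0.1223  0.2357 -2.3289] w 0.0766 q7 -1.88
delta cm (tool xyz): [-19.17   1.62  -0.36] turn -0.3
```

{"api": "drive_tool", "payload": {
  "deltas": [
    {"gripper":6,"x":-4.8,"y":0.3,"z":-0.1,"turn":0},
    {"gripper":6,"x":-9.6,"y":0.6,"z":-0.2,"turn":0},
    {"gripper":6,"x":-14.4,"y":1,"z":-0.3,"turn":0},
    {"gripper":6,"x":-19.2,"y":1.6,"z":-0.4,"turn":0},
    {"gripper":6,"x":-19.2,"y":1.6,"z":-0.4,"turn":0}
  ]
}}

```text
clock: 5.3
tool_pos: [0.4815, 0.2818, 0.0997]
eef_rot: [0.493, -0.493, 0.507, -0.506]
contact_force: [1.1, -0.3, -2.5]
grip_width: 0.0763
```

{"api": "drive_tool", "payload": {
  "deltas": [
    {"gripper":6,"x":0,"y":0,"z":0,"turn":0},
    {"gripper":6,"x":0,"y":0,"z":0,"turn":0},
    {"gripper":6,"x":0,"y":0,"z":0,"turn":0},
    {"gripper":6,"x":0,"y":0,"z":0,"turn":0},
    {"gripper":6,"x":0,"y":0,"z":0,"turn":0}
  ]
}}

```text
clock: 5.92
tool_pos: [0.4829, 0.2771, 0.1017]
eef_rot: [-0.491, 0.491, -0.508, 0.508]
contact_force: [0.7, -0.2, -2.7]
grip_width: 0.0765
```

```bash
python3 -c "
from h import *
go((.4834,.2777,.051),-91.95)
for n in('side','top'):
    g=cv2.cvtColor(ctrl.snapshot(n),cv2.COLOR_RGB2BGR); cv2.imwrite(f'pics/e_{n}.png',g)
s=cv2.imread('pics/e_side.png')[180:340,250:410];t=cv2.imread('pics/e_top.png')[130:290,220:380]
cv2.imwrite('pics/e.png',cv2.resize(np.hstack([s,t]),None,fx=2.5,fy=2.5))
"
```

```text
t 5.925 pos [0.4829 0.2771 0.1017] jaw -91.96 down [ 0.0001  0.0001 -1.    ] F [ 0.6966 -0.1551 -2.7142] w 0.0765 q7 -2.16
delta cm (tool xyz): [-0.06  5.07  0.05] turn -0.0
```

View pics/e.png

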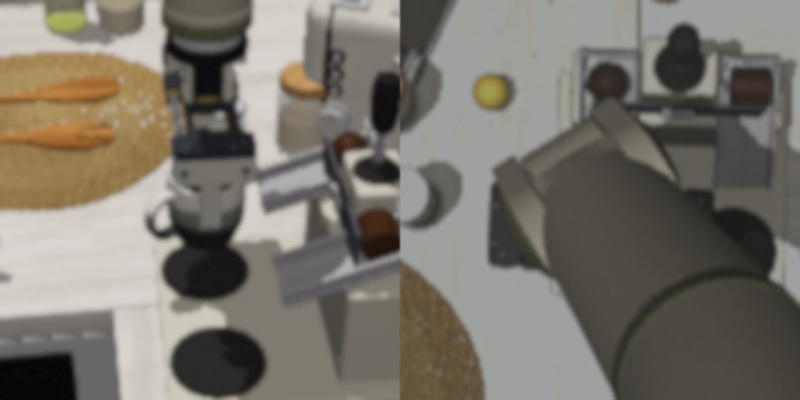

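{"api": "drive_tool", "payload": {
  "deltas": [
    {"gripper":6,"x":0,"y":2,"z":0,"turn":0},
    {"gripper":6,"x":0,"y":3.8,"z":0,"turn":0},
    {"gripper":6,"x":0,"y":4.7,"z":0,"turn":0},
    {"gripper":6,"x":0,"y":5.1,"z":0,"turn":0},
    {"gripper":6,"x":0,"y":5.1,"z":0,"turn":0}
  ]
}}

```text
clock: 6.65
tool_pos: [0.483, 0.2774, 0.0509]
eef_rot: [-0.492, 0.491, -0.508, 0.508]
contact_force: [0.6, -0.3, -2.9]
grip_width: 0.0765
```

```bash
python3 -c "
from h import *
go((.4834,.2777,.051),-91.95)
g=cv2.cvtColor(ctrl.snapshot('side'),cv2.COLOR_RGB2BGR)
cv2.imwrite('pics/f.png',cv2.resize(g[200:340,250:410],None,fx=4,fy=4))
"
```

```text
t 6.65 pos [0.483  0.2774 0.0509] jaw -91.94 down [ 0.0004  0.0002 -1.    ] F [ 0.5708 -0.2557 -2.86  ] w 0.0765 q7 -2.16
delta cm (tool xyz): [-0.03 -0.01  0.04] turn 0.0
```

View pics/f.png

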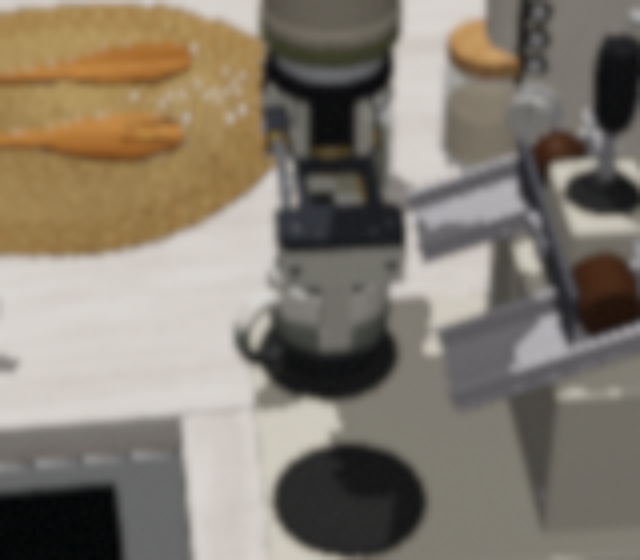

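{"api": "drive_tool", "payload": {
  "deltas": [
    {"gripper":6,"x":0,"y":0.05,"z":0,"turn":0},
    {"gripper":6,"x":0,"y":0.1,"z":0,"turn":0},
    {"gripper":6,"x":0,"y":0.15,"z":0,"turn":0},
    {"gripper":6,"x":0,"y":0.2,"z":0,"turn":0},
    {"gripper":6,"x":0,"y":0.2,"z":0,"turn":0}
  ]
}}

```text
clock: 7.32
tool_pos: [0.4831, 0.2776, 0.0504]
eef_rot: [-0.492, 0.491, -0.508, 0.508]
contact_force: [-4.6, -1.7, 19.4]
grip_width: 0.0766
```

{"api": "drive_tool", "payload": {
  "deltas": [
    {"gripper":6,"x":0,"y":-0.15,"z":0,"turn":0},
    {"gripper":9.3,"x":0,"y":-0.15,"z":0,"turn":0},
    {"gripper":9.3,"x":0,"y":-0.15,"z":0,"turn":0},
    {"gripper":9.3,"x":0,"y":-0.15,"z":0,"turn":0},
    {"gripper":9.3,"x":0,"y":-0.15,"z":0,"turn":0}
  ]
}}

```text
clock: 7.95
tool_pos: [0.4828, 0.2773, 0.05]
eef_rot: [0.491, -0.492, 0.508, -0.508]
contact_force: [-1.0, -0.2, 0.5]
grip_width: 0.0931
```

{"api": "drive_tool", "payload": {
  "deltas": [
    {"gripper":9.3,"x":0,"y":0,"z":0,"turn":0},
    {"gripper":9.3,"x":0,"y":-2,"z":0,"turn":0},
    {"gripper":9.3,"x":0,"y":-5,"z":0,"turn":0},
    {"gripper":9.3,"x":0,"y":-10,"z":0,"turn":0},
    {"gripper":9.3,"x":0,"y":-15,"z":0,"turn":0}
  ]
}}

```text
clock: 8.57
tool_pos: [0.4825, 0.2771, 0.2014]
eef_rot: [0.491, -0.492, 0.508, -0.508]
contact_force: [2.0, 0.7, 0.4]
grip_width: 0.0933
```

```bash
python3 -c "
from h import *
go((.45,.13,.30),-91.95)
g=cv2.cvtColor(ctrl.snapshot('side'),cv2.COLOR_RGB2BGR)
cv2.imwrite('pics/g0.png',g)
cv2.imwrite('pics/g.png',cv2.resize(g[200:340,250:410],None,fx=4,fy=4))
"
```

```text
t 8.575 pos [0.4825 0.2771 0.2014] jaw -91.93 down [-0.0006 -0.0004 -1.    ] F [1.9547 0.7114 0.4467] w 0.0933 q7 -2.17
delta cm (tool xyz): [14.82 -9.85 -2.76] turn 0.0
```

View pics/g.png

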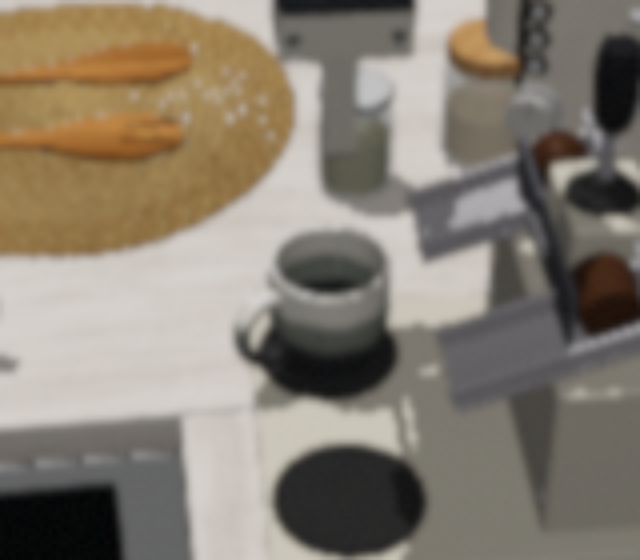

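```bash
python3 -c "
from h import *
print(plane('side',(331.9,266.4),.086), proj('side',(.4834,.2777,.086)), [proj('side',(.4834+.039*np.cos(a),.2777+.039*np.sin(a),.086)).round(1) for a in np.arange(0,6.28,1.57)])"
```

```text
[0.4844 0.2722 0.086 ] [331.2269 265.0511] [array([346.8, 263.9]), array([329.3, 255.6]), array([315.6, 266.2]), array([333.3, 275.1])]
```

```bash
python3 -c "
from h import *
go((.6311,.2079,.32),-91.95)"
```

```text
t 8.625 pos [0.485  0.2784 0.2075] jaw -91.97 down [ 0.0061  0.0044 -1.    ] F [2.0978 0.9554 3.0996] w 0.0933 q7 -2.17
delta cm (tool xyz): [  6.49 -11.19  14.91] turn -0.0
```

{"api": "drive_tool", "payload": {
  "deltas": [
    {"gripper":6,"x":0,"y":-6,"z":0,"turn":0},
    {"gripper":6,"x":0,"y":-12,"z":0.5,"turn":0},
    {"gripper":6,"x":2.2,"y":-12,"z":5.5,"turn":0},
    {"gripper":6,"x":4.4,"y":-12,"z":10.5,"turn":0},
    {"gripper":6,"x":6.5,"y":-12,"z":15,"turn":0}
  ]
}}

```text
clock: 9.25
tool_pos: [0.632, 0.2065, 0.3201]
eef_rot: [-0.492, 0.491, -0.508, 0.508]
contact_force: [1.2, 0.6, 0.5]
grip_width: 0.0601
```

{"api": "drive_tool", "payload": {
  "deltas": [
    {"gripper":6,"x":0,"y":0,"z":0,"turn":0},
    {"gripper":6,"x":0,"y":0,"z":0,"turn":0},
    {"gripper":6,"x":0,"y":0,"z":0,"turn":0},
    {"gripper":6,"x":0,"y":0,"z":0,"turn":0},
    {"gripper":6,"x":0,"y":0,"z":0,"turn":0}
  ]
}}

```text
clock: 9.88
tool_pos: [0.6302, 0.2078, 0.3203]
eef_rot: [0.492, -0.492, 0.508, -0.508]
contact_force: [-0.1, -0.9, 0.6]
grip_width: 0.06
```

```bash
python3 -c "
from h import *
go((.6311,.2079,.24),-91.95)
g=cv2.cvtColor(ctrl.snapshot('side'),cv2.COLOR_RGB2BGR)
cv2.imwrite('pics/h.png',cv2.resize(g[120:300,300:500],None,fx=3.3,fy=3.3))
"
```

```text
t 9.875 pos [0.6302 0.2078 0.3203] jaw -91.88 down [ 0.0002  0.0002 -1.    ] F [-0.0621 -0.8665  0.622 ] w 0.06 q7 -1.94
delta cm (tool xyz): [-0.01  8.03  0.09] turn 0.1
```

View pics/h.png

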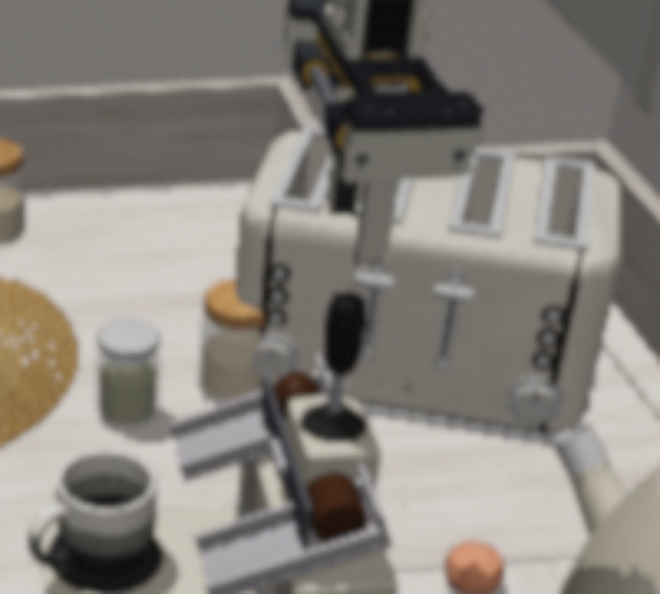

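{"api": "drive_tool", "payload": {
  "deltas": [
    {"gripper":6,"x":0,"y":2,"z":0.1,"turn":0},
    {"gripper":6,"x":0,"y":4,"z":0.1,"turn":0},
    {"gripper":6,"x":0,"y":6,"z":0.1,"turn":0},
    {"gripper":6,"x":0,"y":8,"z":0.1,"turn":0},
    {"gripper":6,"x":0,"y":8,"z":0.1,"turn":0}
  ]
}}

```text
clock: 10.55
tool_pos: [0.6307, 0.2072, 0.2388]
eef_rot: [0.491, -0.492, 0.509, -0.508]
contact_force: [0.3, 0.3, 0.1]
grip_width: 0.0604
```

{"api": "drive_tool", "payload": {
  "deltas": [
    {"gripper":6,"x":-0.8,"y":0,"z":0,"turn":0},
    {"gripper":6,"x":-1.6,"y":0,"z":0,"turn":0},
    {"gripper":6,"x":-2.2,"y":0,"z":0,"turn":0},
    {"gripper":6,"x":-2.7,"y":0,"z":0,"turn":0},
    {"gripper":6,"x":-3.2,"y":0,"z":0,"turn":0}
  ]
}}

```text
clock: 11.18
tool_pos: [0.633, 0.2385, 0.2406]
eef_rot: [-0.491, 0.491, -0.508, 0.509]
contact_force: [-0.3, -4.7, 6.1]
grip_width: 0.06
```

```bash
python3 -c "
from h import *
go((.6311-.034*.0395,.2079+.0395,.24),-91.95)
g=cv2.cvtColor(ctrl.snapshot('side'),cv2.COLOR_RGB2BGR)
cv2.imwrite('pics/i.png',cv2.resize(g[150:300,310:450],None,fx=4,fy=4))
"
```

```text
t 11.175 pos [0.633  0.2385 0.2406] jaw -91.98 down [ 0.0007 -0.001  -1.    ] F [-0.3246 -4.6568  6.0752] w 0.06 q7 -1.97
delta cm (tool xyz): [-0.88  0.06 -0.36] turn -0.0
```

View pics/i.png

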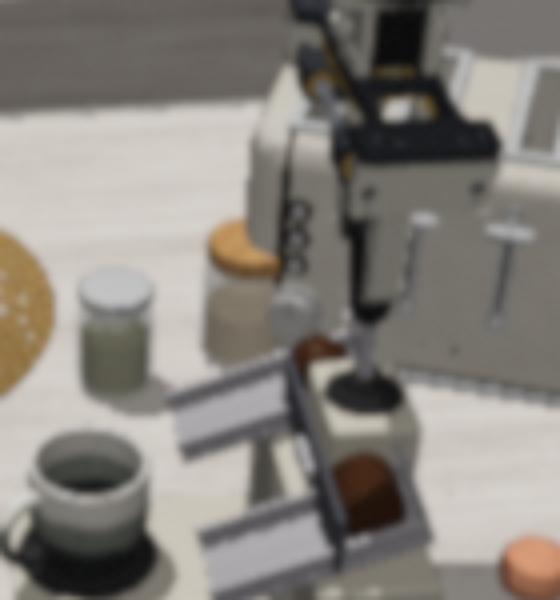

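{"api": "drive_tool", "payload": {
  "deltas": [
    {"gripper":6,"x":-0.3,"y":0,"z":-0.1,"turn":0},
    {"gripper":6,"x":-0.6,"y":0,"z":-0.2,"turn":0},
    {"gripper":6,"x":-0.8,"y":0,"z":-0.2,"turn":0},
    {"gripper":6,"x":-0.8,"y":0,"z":-0.2,"turn":0},
    {"gripper":6,"x":-0.8,"y":0,"z":-0.2,"turn":0}
  ]
}}

```text
clock: 11.85
tool_pos: [0.6309, 0.2474, 0.24]
eef_rot: [0.491, -0.491, 0.508, -0.508]
contact_force: [-0.2, -4.7, 2.6]
grip_width: 0.0601
```

```bash
python3 -c "
from h import *
go((.6311-.034*.0395,.2079+.0395,.24),-91.95)
g=cv2.cvtColor(ctrl.snapshot('side'),cv2.COLOR_RGB2BGR)
cv2.imwrite('pics/j.png',cv2.resize(g[150:300,310:450],None,fx=4,fy=4))
"
```

```text
t 11.85 pos [0.6309 0.2474 0.24  ] jaw -91.93 down [-0.0001  0.0001 -1.    ] F [-0.1976 -4.74    2.5896] w 0.0601 q7 -1.99
delta cm (tool xyz): [ 0.    0.   -0.11] turn 0.0
```

View pics/j.png

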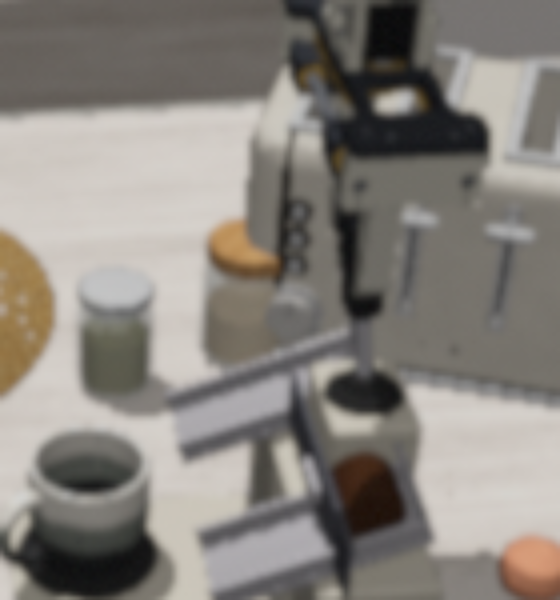

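{"api": "drive_tool", "payload": {
  "deltas": [
    {"gripper":6,"x":0,"y":0,"z":0,"turn":0},
    {"gripper":6,"x":0,"y":0,"z":0,"turn":0},
    {"gripper":6,"x":0,"y":0,"z":0,"turn":0},
    {"gripper":6,"x":0,"y":0,"z":0,"turn":0},
    {"gripper":6,"x":0,"y":0,"z":0,"turn":0}
  ]
}}

```text
clock: 12.52
tool_pos: [0.6308, 0.2473, 0.2401]
eef_rot: [0.491, -0.492, 0.508, -0.508]
contact_force: [0.3, -4.4, 3.5]
grip_width: 0.0601
```

{"api": "drive_tool", "payload": {
  "deltas": [
    {"gripper":6,"x":0,"y":0,"z":0,"turn":0},
    {"gripper":6,"x":0,"y":0,"z":0,"turn":0},
    {"gripper":6,"x":0,"y":0,"z":0,"turn":0},
    {"gripper":6,"x":0,"y":0,"z":0,"turn":0},
    {"gripper":6,"x":0,"y":0,"z":0,"turn":0}
  ]
}}

```text
clock: 13.15
tool_pos: [0.6309, 0.2473, 0.2401]
eef_rot: [0.491, -0.492, 0.508, -0.508]
contact_force: [0.2, -3.6, 2.6]
grip_width: 0.0604
```

```bash
python3 -c "
from h import *
go((.6311,.2079,.24),-91.95)
g=np.hstack([cv2.cvtColor(ctrl.snapshot('side'),cv2.COLOR_RGB2BGR)[190:300,300:420],cv2.cvtColor(ctrl.snapshot('top'),cv2.COLOR_RGB2BGR)[140:250,270:390]])
cv2.imwrite('pics/k.png',cv2.convertScaleAbs(cv2.resize(g,None,fx=3.3,fy=3.3,interpolation=cv2.INTER_CUBIC),alpha=1.3))
"
```

```text
t 13.15 pos [0.6309 0.2473 0.2401] jaw -91.93 down [-0. -0. -1.] F [ 0.1934 -3.6287  2.5973] w 0.0604 q7 -1.99
delta cm (tool xyz): [3.94 0.01 0.15] turn 0.0
```

View pics/k.png

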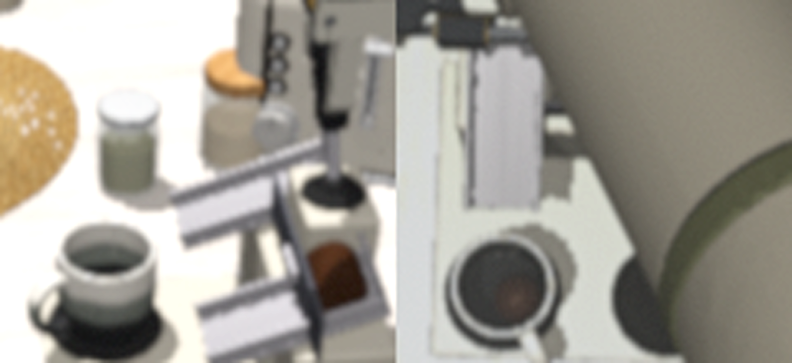

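{"api": "drive_tool", "payload": {
  "deltas": [
    {"gripper":6,"x":0.8,"y":0,"z":0,"turn":0},
    {"gripper":6,"x":1.6,"y":0,"z":0,"turn":0},
    {"gripper":6,"x":2.4,"y":0,"z":0.1,"turn":0},
    {"gripper":6,"x":3.2,"y":0,"z":0.1,"turn":0},
    {"gripper":6,"x":3.9,"y":0,"z":0.1,"turn":0}
  ]
}}

```text
clock: 13.88
tool_pos: [0.6305, 0.2077, 0.2401]
eef_rot: [0.491, -0.491, 0.508, -0.508]
contact_force: [-0.1, -0.1, -0.5]
grip_width: 0.0601
```

{"api": "drive_tool", "payload": {
  "deltas": [
    {"gripper":6,"x":0,"y":0,"z":0,"turn":0},
    {"gripper":6,"x":0,"y":0,"z":0,"turn":0},
    {"gripper":6,"x":0,"y":0,"z":0,"turn":0},
    {"gripper":6,"x":0,"y":0,"z":0,"turn":0},
    {"gripper":6,"x":0,"y":0,"z":0,"turn":0}
  ]
}}

```text
clock: 14.5
tool_pos: [0.6305, 0.2085, 0.2401]
eef_rot: [0.492, -0.492, 0.508, -0.508]
contact_force: [0.2, -1.1, 0.3]
grip_width: 0.0601
```

{"api": "drive_tool", "payload": {
  "deltas": [
    {"gripper":6,"x":0,"y":0,"z":0,"turn":0},
    {"gripper":6,"x":0,"y":0,"z":0,"turn":0},
    {"gripper":6,"x":0,"y":0,"z":0,"turn":0},
    {"gripper":6,"x":0,"y":0,"z":0,"turn":0},
    {"gripper":6,"x":0,"y":0,"z":0,"turn":0}
  ]
}}

```text
clock: 15.12
tool_pos: [0.6306, 0.2083, 0.2401]
eef_rot: [-0.491, 0.491, -0.508, 0.508]
contact_force: [0.1, -0.7, -0.1]
grip_width: 0.0602
```

{"api": "drive_tool", "payload": {
  "deltas": [
    {"gripper":6,"x":0,"y":-2,"z":0,"turn":0},
    {"gripper":6,"x":0,"y":-4,"z":0,"turn":0},
    {"gripper":6,"x":0,"y":-7,"z":0,"turn":0},
    {"gripper":6,"x":0,"y":-11,"z":0,"turn":0},
    {"gripper":6,"x":0,"y":-15,"z":0,"turn":0}
  ]
}}

```text
clock: 15.75
tool_pos: [0.6304, 0.2082, 0.3913]
eef_rot: [0.491, -0.492, 0.508, -0.508]
contact_force: [1.3, -0.5, -0.5]
grip_width: 0.0599
```

{"api": "drive_tool", "payload": {
  "deltas": [
    {"gripper":6,"x":4,"y":0,"z":0,"turn":0},
    {"gripper":6,"x":9,"y":0,"z":0,"turn":0},
    {"gripper":6,"x":14,"y":0,"z":0,"turn":0},
    {"gripper":6,"x":18,"y":0,"z":0,"turn":0},
    {"gripper":6,"x":18,"y":0,"z":0,"turn":0}
  ]
}}

```text
clock: 16.38
tool_pos: [0.6243, 0.0242, 0.3906]
eef_rot: [-0.49, 0.49, -0.509, 0.51]
contact_force: [-0.1, 0.1, -0.6]
grip_width: 0.0599
```

```bash
python3 -c "
from h import *
go()
g=np.hstack([cv2.cvtColor(ctrl.snapshot('side'),cv2.COLOR_RGB2BGR)[190:300,300:420],cv2.cvtColor(ctrl.snapshot('top'),cv2.COLOR_RGB2BGR)[140:250,270:390]])
cv2.imwrite('pics/l.png',cv2.convertScaleAbs(cv2.resize(g,None,fx=3.3,fy=3.3,interpolation=cv2.INTER_CUBIC),alpha=1.3))
"
```

```text
t 16.375 pos [0.6243 0.0242 0.3906] jaw -92.27 down [ 0.0006 -0.0013 -1.    ] F [-0.1295  0.0999 -0.5583] w 0.0599 q7 -1.67
```

View pics/l.png

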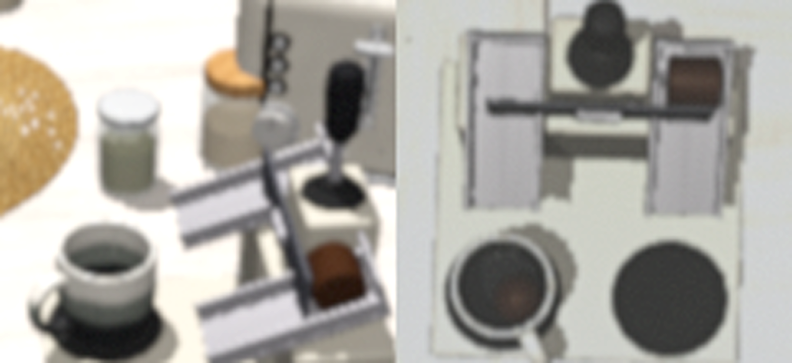

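{"api": "drive_tool", "payload": {
  "deltas": [
    {"gripper":6,"x":0,"y":0,"z":0,"turn":0},
    {"gripper":6,"x":0,"y":0,"z":0,"turn":0},
    {"gripper":6,"x":0,"y":0,"z":0,"turn":0},
    {"gripper":6,"x":0,"y":0,"z":0,"turn":0},
    {"gripper":6,"x":0,"y":0,"z":0,"turn":0}
  ]
}}

```text
clock: 17.1
tool_pos: [0.6245, 0.0285, 0.3901]
eef_rot: [0.492, -0.492, 0.508, -0.508]
contact_force: [0.3, -0.6, -0.0]
grip_width: 0.0597
```

```bash
python3 -c "
from h import *
go(); print(ctrl.hand_in())"
```

```text
t 17.1 pos [0.6245 0.0285 0.3901] jaw -91.93 down [-0. -0. -1.] F [ 0.3097 -0.5993 -0.0351] w 0.0597 q7 -1.67
the job is handed in; nothing more can be done
None
```

I stood the mug upright on the left pad and let go. Then I pushed the joystick left until the ball rolled into the mug, and guided it back to centre. I handed the job in at 17.1 s of the 51 s allowed.

**Mug position:** the side view put the mug about 5 mm off the pad's centre, against an 18 mm limit. That is a rough reading of the rim.

**Joystick:** I aimed for about 0.38 rad and held it for roughly 1.3 s. I could not measure the tilt directly. The shutter visibly opened the left chute and the push force was about 4.5 N, close to the 5 N expected at full tilt.

**Last pictures:**
- The ball is at the bottom of the mug, against the wall about 10 mm off its centre.
- The joystick is upright, the shutter is closed, and the drum is still in the right chute.
- The two jars left of the dispenser look undisturbed; the pasta jar was outside that last view, but the arm never went near it.
- The gripper is clear of everything and reads no contact.

No check failed. While setting the mug down, the wrist force briefly reached about 19 N, so I backed off slightly before releasing.

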